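# Key on the bench isolator

### The arm

A 7-joint arm with a two-finger parallel gripper is mounted at the origin on the work surface. World frame = base frame: x ahead of the robot, y to its left, z up, the work surface at z = 0. Lengths are in m, angles in rad, forces in N, time in s.
With the tool pointing down it reaches from about 0.4 to 0.85 m from the base axis. Payload 10.4 kg.
Tool frame: the origin (TCP) lies midway between the tips of the shut fingers; the grasp point (between the pads) lies 19 mm behind it (manip.tcp_to_grasp is the distance from the TCP to the grasp point, in m); x points along the fingers, y is the direction in which the jaws open and shut, and the axes are right-handed (so a half turn about x gives the same grasp; the last joint's range is limited). The gripper opens to 85 mm and grips with 20 to 120 N. Pads are 22 mm wide; open, the fingers measure 114 mm over their backs; the gripper's body (76 mm by 85 mm) begins 54 mm behind the grasp point. The pads swing forward as they close: fully open they stand 13 mm farther back than shut.
Start: joints at [-1.287, 0.332, -0.065, 1.46, 0.022, 1.35, -0.088], TCP at [0.189, 0.596, 0.231] pointing down, gripper open.
Joint ranges: [-2.6, 2.6], [-0.5, 2.12], [-1.47, 1.34], [0.16, 2.42], [-1.27, 4.41], [0.06, 2.06], [-2.6, 2.6]. Speed limits (rad/s): [2.22, 2.22, 2.79, 2.79, 3.14, 3.14, 3.14].

### API

Orientations are given as a unit quaternion [x, y, z, w].
In Python, from workcell import monitor, viewer, manip gives the robot as it stands. The module is installed in compiled form; this text tells all that it offers.
- The arm moves only by the tool send_rows, never from a script. Its arguments are lists of equal length, an entry for each row: "grip": the closure in counts, from 0 (fully open) to 255 (shut); "offset": the shift along the tool's x, y, z in mm, a list of three; "twist": the turn about the tool's x in degrees. In form: {"grip": [grip, ...], "offset": [[tx, ty, tz], ...], "twist": [twist, ...]}. A call has exactly 5 rows; each row is the pose to reach, as a shift and turn from the pose commanded when the call began, along the tool's axes at that moment; what a row does not reach only later rows make up. A row lasts 1/12 s, in which the tool goes at most 41.7 mm and 7.16 degrees, less where a joint would pass 70% of its speed; a pose out of reach is approached as far as the arm can. A call with a gripper value outside its range is refused whole. The fingers move at their own pace and stop on an object; "newtons" is the grip in N (left out, the last holds). Time passes only in rows, so rows that repeat a pose let the fingers close, or fill a call up. It gives the time, the measured TCP pose, the force and the opening at its end, in the units of the state.
- monitor.get_obs(): the state, without advancing time (a new reading comes with each control period).
- viewer.camera(name): name is "side" or "top" or "wrist"; returns (picture, depth): 420x560x3 uint8, blue, green, red; 420x560 float32, m along the optical axis (not along the pixel's ray), 0 where there is no reading.
- viewer.camera_model(name): a dict with "camera_matrix" (3x3 intrinsics, pixels), "distortion" ([k1, k2, p1, p2, k3] as OpenCV has them; the pictures are not rectified), "R" (3x3) and "t" (3): a world point X has camera coordinates R X + t; the wrist camera has in their place "mount" (4x4, takes a point from camera to tool coordinates, whose origin is the TCP and whose axes are the tool frame's). Camera axes: x right, y down, z forward; pixel columns grow to the right and rows downward; lengths in m; the calibration is good to about 2 mm. A picture is of the moment at which its call begins: read the wrist's pose just before it. camera_model takes no time and is no camera call.
- manip.hand_in(): hands the job in, once; it reports no verdict.
Trained networks look in the newest picture that a camera, given by its name, has taken for a name from the list of things; names that differ only in an ending like _2 or _b are one class to them, and where a whole thing is asked for, a point or a joint stands for the part that bears it (a point fixed in the world has none). Each returns a list of dicts, best first, with "score" (0 to 1); they miss things now and then, are a little off and sometimes report something else, mostly with a low value. They report only what shows in the picture. A call takes as long as a camera call. They do not tell look-alikes from the thing itself.
- viewer.recognise(target, camera): "box" ([left, top, width, height] in pixels, round what is visible of it).
- viewer.regions_of(target, camera): "region" (420x560 bool, what is visible of it) and "box" ([left, top, width, height] in pixels, round what is visible of it).
- viewer.spot_point(target, camera): "position" ([column, row] in pixels: a listed point, or the origin of a listed thing).
The state is a dict: "clock": time; "joint_pos": joint angles; "joint_velocities": joint speeds; "tau": joint torques, N m; "position": TCP position; "ee_rot": TCP orientation; "ft_force": force on the tool from outside, world axes, zero at the start; "torque": the same for the moment, N m; "grip_width": opening from 0.0 (shut) to 1.0 (fully open).
Only numpy, scipy, OpenCV 4.12 (cv2) and the standard library are available. Lean on these libraries where they do the work, as an engineer would, in place of code of your own. Each camera call takes 0.05 s, during which the arm holds its last target.

### The job

The bench's power isolator is off. Take the T-handled key out of the wooden key block, push it fully home into the slot of the round barrel on the grey isolator box, and only then turn it clockwise (seen from above) until it stops, to switch the bench on. Leave the key in the barrel, let go of it, and leave the round-knobbed key in the block.

Things in the scene. Friction and masses are not known exactly. Their poses are not given: they have to be found in the camera images.
- t_key: Steel T-handled key, 150 g, upright in the key block. Origin: centre of the underside of its round flange (50 mm wide, 6 thick), which rests on the block 40 mm above the bench; z up. Below it: flat blade 32 mm along x, 10 along y, 34 long, last 6 mm 24 x 6. Above: neck, then a bar 54 mm along x, 14 thick along y (grip across this), 13 to 46 mm above the origin. A half turn fits as well.
- round_key: Bystander key with a round knob (38 mm wide, top 43 mm above the origin) and a round pin for a blade; same flange and origin as the T key. Both stand in a wooden block (180 x 60 x 40 mm, fixed to the bench), in pockets 90 mm apart along its length, which runs along the T key's x axis. The T key may be in either pocket.
- barrel_mouth (a point): Centre of the top of the aluminium barrel (76 mm wide, 42 high) on the grey isolator box (150 x 140 x 56 mm, fixed); 102 mm above the bench. Turns with the barrel: z up, x along the slot. Slot 38 mm along x, 16 along y, 42 deep; the mouth flares to 48 x 26 over the top 8 mm. Key home: flange on the barrel's top, its origin at this point. A black tab on the rim marks the slot's +x end.
- barrel (a joint): Turn of the barrel (rad), growing clockwise seen from above: 0 off (black tab at the round white stud on the box), 1.05 on (tab at the white bar), with a stop at each end. Starts within 0.2 of off, stays where it is left, turns with about 0.08 N m. The blade has about 0.2 rad of play in the slot, so the key must turn that much further than the barrel.
Not all that is in view belongs to the job. What is shaped like the t_key but black or turquoise is not meant.

How it is judged:
By the outcome, as a careful person would: the job done as asked, in the order asked, and still so for the second after the job is handed in, with the robot touching nothing.
It also fails if it takes over 43 s, if anything falls off the work surface, if the arm or the gripper's body presses on something with over 40 N, if the wrist force passes 120 N, or if a joint passes its speed limit or range.

## Working session

There is one attempt and no reset: what is moved stays moved. The work goes in short steps, Python scripts to look and compute and a tool call to move; the robot and the scene stay as the last step left them, time stands still between calls to the robot, and variables do not carry over. Pictures are saved under pics/ and viewed, and the job is handed in when it is done.

Besides the shell and the picture viewer there is one more tool, called after "Request:" by a JSON object that holds its "method" and its "body", one argument or row to a line. send_rows: Moves the arm, as the interface text tells. Its arguments: {"type":"object","properties":{"grip":{"type":"array","items":{"type":"number"}},"offset":{"type":"array","items":{"type":"array","items":{"type":"number"}}},"twist":{"type":"array","items":{"type":"number"}},"newtons":{"type":"number"}},"required":["grip","offset","twist"]}

```bash
mkdir -p pics; cat > h.py <<'E'
import numpy as np, cv2
from workcell import monitor, viewer, manip
from scipy.spatial.transform import Rotation as Rn
def shot(c,name):
    o=monitor.get_obs(); p,d=viewer.camera(c); cv2.imwrite('pics/'+name,p); return o,p,d
def world(c,px,depth,o=None):
    m=viewer.camera_model(c); K=np.array(m['camera_matrix']);D=np.array(m['distortion'])
    u=cv2.undistortPoints(np.array(px,float).reshape(-1,1,2),K,D).reshape(-1,2)
    P=np.c_[u,np.ones(len(u))]*np.array(depth).reshape(-1,1)
    if 'mount' in m:
        M=np.array(m['mount']);P=P@M[:3,:3].T+M[:3,3]
        return P@Rn.from_quat(o['ee_rot']).as_matrix().T+np.array(o['position'])
    return (P-np.array(m['t']))@np.array(m['R'])
def ray_z(c,px,z,o=None):
    a=world(c,px,np.full(len(px),.1),o);b=world(c,px,np.full(len(px),1.),o)
    s=(z-a[:,2])/(b[:,2]-a[:,2]);return a+(b-a)*s[:,None]
E
python3 - <<'E'
from h import *
for c in ['top','side','wrist']:
    o,p,d=shot(c,c+'0.png')
    for t in ['t_key','round_key','barrel_mouth','barrel']:
        try:
            r=viewer.recognise(t,c); print(c,t,[(x['box'],round(x['score'],2)) for x in r][:4])
            if t!='barrel':
                r=viewer.spot_point(t,c); print('   ',[(np.round(x['position'],1),round(x['score'],2)) for x in r][:4])
        except Exception as e: print(c,t,e)
o=monitor.get_obs();print(o['clock'],o['position'],o['ee_rot'],o['grip_width'],manip.tcp_to_grasp)
print(Rn.from_quat(o['ee_rot']).as_matrix())
E
```

```text
top t_key [([382.2, 226.2, 26.7, 18.8], 0.92), ([382.4, 177.2, 16.7, 26.2], 0.71), ([417.3, 192.8, 24.7, 18.0], 0.54), ([175.3, 225.6, 38.5, 39.7], 0.49)]
    [(array([389.2, 191.7]), 0.91), (array([424.3, 203.8]), 0.76), (array([391. , 238.3]), 0.74)]
top round_key [([344.4, 232.1, 18.7, 15.9], 0.71)]
    [(array([350.9, 241.2]), 0.61)]
top barrel_mouth [([174.2, 230.3, 39.9, 35.1], 0.58)]
    [(array([189.9, 245.8]), 0.7)]
top barrel [([175.8, 229.2, 35.1, 39.0], 0.73)]
side t_key [([303.2, 324.2, 34.2, 28.9], 0.94), ([249.4, 311.7, 25.3, 40.5], 0.9), ([296.2, 358.2, 31.3, 50.4], 0.78)]
    [(array([312.2, 384.7]), 0.91), (array([260.8, 339.4]), 0.81), (array([319.4, 341.2]), 0.64)]
side round_key [([236.9, 279.6, 33.1, 30.3], 0.63)]
    [(array([251.3, 298.4]), 0.81)]
side barrel_mouth [([225.4, 142.7, 34.3, 34.1], 0.87)]
    [(array([239.8, 152.6]), 0.92)]
side barrel [([224.5, 140.1, 31.7, 37.6], 0.8)]
wrist t_key []
    []
wrist round_key []
    []
wrist barrel_mouth []
    []
wrist barrel []
1.2 [0.18874201 0.59584053 0.23133766] [ 0.10807674  0.69880575 -0.10802     0.69880013] 0.9998561787514366 0.0187
[[ 4.40801976e-06  3.02018078e-01  9.53302198e-01]
 [ 8.05165563e-05  9.53302195e-01 -3.02018077e-01]
 [-9.99999997e-01  7.80879117e-05 -2.01152806e-05]]
```

```bash
python3 - <<'E'
import cv2
p=cv2.imread('pics/top0.png');s=cv2.imread('pics/side0.png')
cv2.imwrite('pics/a.png',cv2.resize(p[160:290,150:460],None,fx=2.5,fy=2.5,interpolation=2))
cv2.imwrite('pics/b.png',cv2.resize(s[100:420,150:410],None,fx=1.8,fy=1.8,interpolation=2))
E
```

```text
(no output)
```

View pics/top0.png

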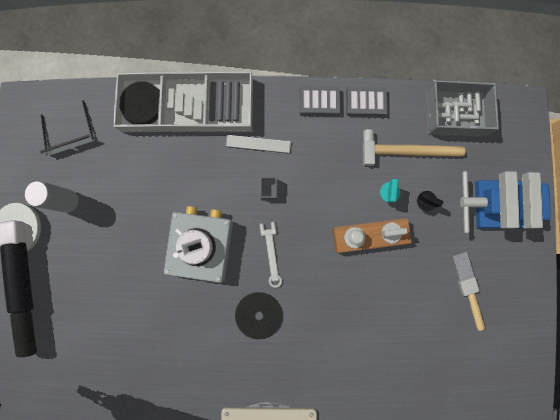

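View pics/a.png

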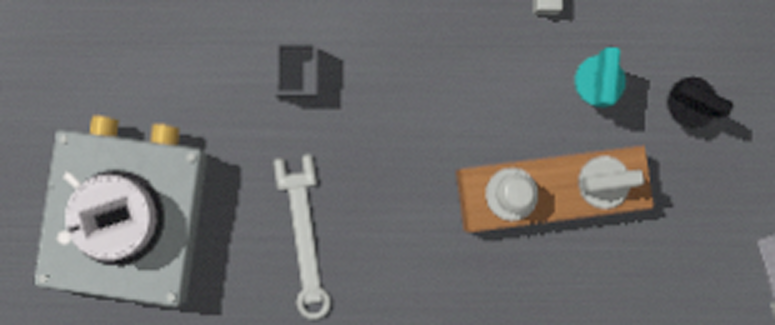

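View pics/b.png

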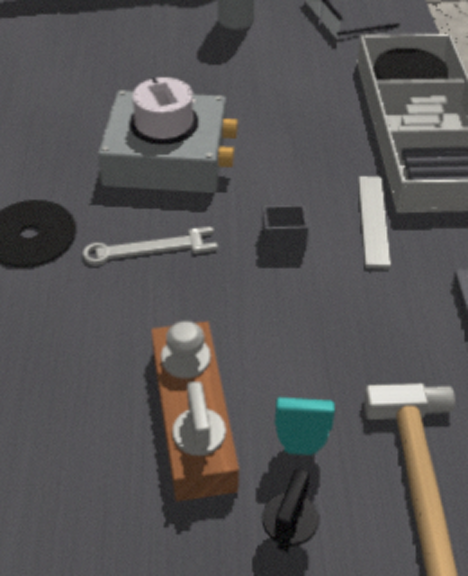

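```bash
python3 - <<'E'
from h import *
import pickle
for c in ['top','side']:
    m=viewer.camera_model(c); print(c,'campos',-np.array(m['R']).T@np.array(m['t']), np.array(m['camera_matrix'])[0,0])
    print(np.round(m['R'],2))
s=2.5
f=lambda x,y:(150+x/s-.3,160+y/s-.3)
blk=[f(457,170),f(645,147),f(654,208),f(467,232)]
w=ray_z('top',blk,.04);print('block',w,w.mean(0))
print('angles',[np.degrees(np.arctan2(*(w[i]-w[j])[[1,0]])) for i,j in [(1,0),(2,3),(3,0),(2,1)]])
# flange centres
print('tflange',ray_z('top',[f(606,182)],.046),'roundflange',ray_z('top',[f(512,194)],.046))
b=ray_z('top',[f(585,183),f(641,178)],.086);print('bar top ends',b,b.mean(0),np.linalg.norm(b[1]-b[0]))
print('barrel', ray_z('top',[f(111,217)],.102), ray_z('side',[(239.8,152.6)],.102),ray_z('top',[(189.9,245.8)],.102))
print('side tkey',ray_z('side',[(260.8,339.4)],.04))
print('tcp proj')
E
```

```text
top campos [ 0.50707667 -0.02121599  1.09887956] 446.3345848881372
[[ 0.01 -1.    0.  ]
 [-1.   -0.01 -0.08]
 [ 0.08 -0.   -1.  ]]
side campos [ 0.5485793  -0.77382893  0.77394296] 502.9781129108705
[[ 1.   -0.04  0.  ]
 [-0.02 -0.67 -0.74]
 [ 0.03  0.74 -0.67]]
block [[ 0.55581293 -0.14832986  0.04      ]
 [ 0.5790977  -0.33065316  0.04      ]
 [ 0.52047291 -0.33879948  0.04      ]
 [ 0.49702054 -0.15789318  0.04      ]] [ 0.53810102 -0.24391892  0.04      ]
angles [np.float64(-82.72207013475396), np.float64(-82.61347307098474), np.float64(-170.76103293543076), np.float64(-172.0890124463039)]
tflange [[ 0.54500966 -0.2904441   0.046     ]] roundflange [[ 0.53315628 -0.19994164  0.046     ]]
bar top ends [[ 0.54255681 -0.26064068  0.086     ]
 [ 0.54739384 -0.31306437  0.086     ]] [ 0.54497532 -0.28685252  0.086     ] 0.05264637843887026
barrel [[0.50808274 0.16864538 0.102     ]] [[0.50841918 0.17018444 0.102     ]] [[0.50952551 0.17818354 0.102     ]]
side tkey [[ 0.54670477 -0.28864406  0.04      ]]
tcp proj
```

```bash
python3 - <<'E'
from h import *
m=viewer.camera_model('wrist');print(np.round(m['mount'],3));print(m['camera_matrix'],m['distortion'])
o=monitor.get_obs();R=Rn.from_quat(o['ee_rot']).as_matrix()
print((R.T@(np.array([.509,.172,.33])-o['position']))*1000)
s=2.5
f=lambda x,y:(150+x/s-.3,160+y/s-.3)
print(ray_z('top',[f(600,95),f(695,102)],.03))
E
```

```text
[[ 0.001 -0.323  0.946 -0.143]
 [ 1.    -0.001 -0.001  0.001]
 [ 0.001  0.946  0.323 -0.083]
 [ 0.     0.     0.     1.   ]]
[[299.32068417   0.         280.18805694]
 [  0.         299.32068417 207.38982565]
 [  0.           0.           1.        ]] [0.00993073 0.         0.         0.         0.        ]
[ -98.69505467 -307.31669817  433.30816038]
[[ 0.63014997 -0.28962154  0.03      ]
 [ 0.62429356 -0.38459909  0.03      ]]
```

View pics/side0.png

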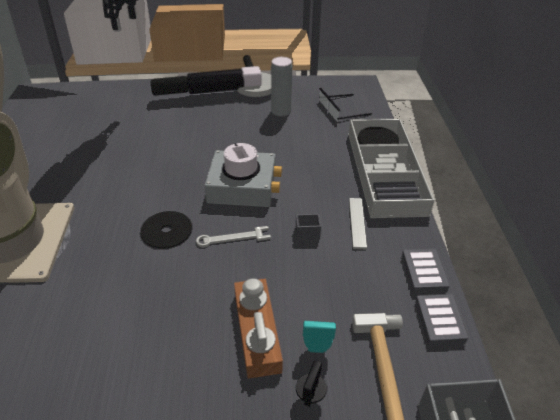

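View pics/wrist0.png

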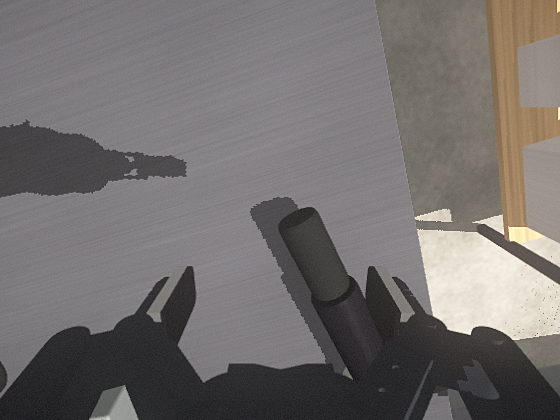

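Request:
{"method": "send_rows", "body": {
  "grip": [105,105,105,105,105],
  "offset": [
    [-10,-20,33],
    [-20,-40,66],
    [-30,-60,100],
    [-40,-80,133],
    [-50,-100,166]
  ],
  "twist": [6.5,13,19.5,26,32.5],
  "newtons": 60
}}

```text
clock: 1.62
position: [0.3178, 0.4488, 0.282]
ee_rot: [0.301, 0.64, -0.301, 0.64]
ft_force: [0.3, 1.2, 0.2]
grip_width: 0.584
```

```bash
cat >> h.py <<'E'
def to(p,yaw=None):
    o=monitor.get_obs();R=Rn.from_quat(o['ee_rot']).as_matrix()
    y=np.degrees(np.arctan2(R[1,1],R[0,1]))
    print('clk',round(o['clock'],2),'pos',np.round(o['position'],4),'yaw',round(y,2),'tool x',np.round(R[:,0],3),'F',np.round(o['ft_force'],1),'M',np.round(o['torque'],2),'w',round(o['grip_width']*85,1),'q7',round(o['joint_pos'][6],2))
    print('offset mm',np.round(R.T@(np.array(p)-o['position'])*1000,1),'twist',None if yaw is None else round(y-yaw,1))
E
python3 -c "
from h import *
to([.51,.23,.33],7.4)"
```

```text
clk 1.62 pos [0.3178 0.4488 0.282 ] yaw 39.6 tool x [ 0.     0.001 -1.   ] F [0.3 1.2 0.2] M [ 0.07 -0.03 -0.03] w 49.7 q7 -0.34
offset mm [-48.1   8.7 291. ] twist 32.2
```

Request:
{"method": "send_rows", "body": {
  "grip": [105,105,105,105,105],
  "offset": [
    [-10,2,40],
    [-20,4,80],
    [-30,6,120],
    [-40,8,160],
    [-48,9,200]
  ],
  "twist": [6.5,13,19.5,26,32.2]
}}

```text
clock: 2.03
position: [0.4532, 0.3011, 0.3304]
ee_rot: [0.467, 0.531, -0.466, 0.531]
ft_force: [2.5, 1.3, 0.5]
grip_width: 0.583
```

```bash
python3 -c "
from h import *
to([.51,.23,.33],7.4)"
```

```text
clk 2.03 pos [0.4532 0.3011 0.3304] yaw 7.4 tool x [ 0.001  0.001 -1.   ] F [2.5 1.3 0.5] M [ 0.01 -0.05 -0.02] w 49.6 q7 -0.51
offset mm [ 0.4 47.2 77.9] twist 0.0
```

Request:
{"method": "send_rows", "body": {
  "grip": [105,105,105,105,105],
  "offset": [
    [0,20,34],
    [0,40,68],
    [0,47,78],
    [0,47,78],
    [0,47,78]
  ],
  "twist": [0,0,0,0,0]
}}

```text
clock: 2.45
position: [0.5093, 0.2314, 0.3293]
ee_rot: [0.466, 0.532, -0.466, 0.532]
ft_force: [0.5, 1.2, -0.5]
grip_width: 0.59
```

```bash
python3 - <<'E'
from h import *
to([.51,.23,.33],7.4)
o,p,d=shot('wrist','w1.png')
np.savez('w1.npz',p=p,d=d,pos=o['position'],rot=o['ee_rot'])
r=viewer.spot_point('barrel_mouth','wrist')
for x in r[:2]:
    print(x['position'],x['score'],ray_z('wrist',[x['position']],.102,o))
E
```

```text
clk 2.45 pos [0.5093 0.2314 0.3293] yaw 7.63 tool x [-0.  0. -1.] F [ 0.5  1.2 -0.5] M [0.02 0.01 0.01] w 50.2 q7 -0.33
offset mm [-0.7  0.5  1.4] twist 0.2
[273.1, 221.4] 0.6 [[0.50849039 0.16823891 0.102     ]]
```

View pics/w1.png

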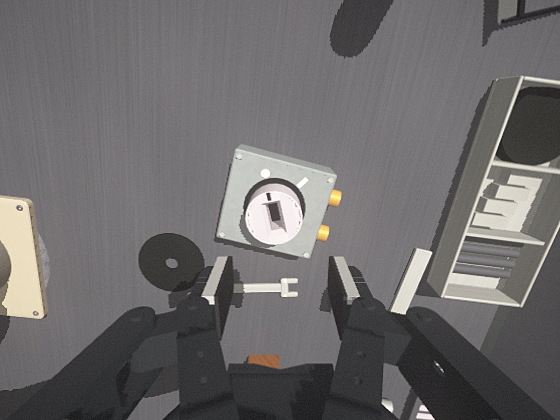

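```bash
python3 - <<'E'
import cv2
p=cv2.imread('pics/w1.png')
cv2.imwrite('pics/w1z.png',cv2.resize(p[140:270,205:355],None,fx=5,fy=5,interpolation=cv2.INTER_CUBIC)[:600])
E
```

```text
(no output)
```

View pics/w1z.png

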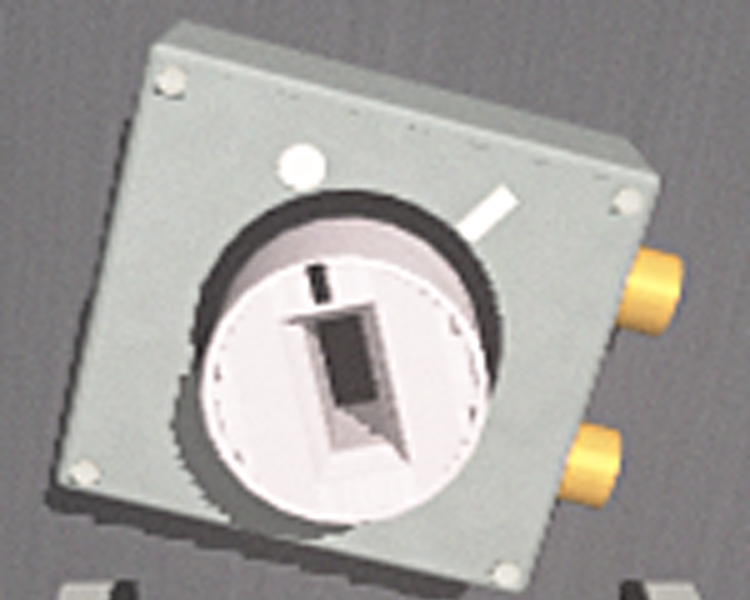

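```bash
python3 - <<'E'
from h import *
z=np.load('w1.npz');o=dict(position=z['pos'],ee_rot=z['rot'])
f=lambda x,y:(205+x/5-.4,140+y/5-.4)
q=[f(346,387),f(202,385),f(488,385),f(345,252),f(345,522),f(318,283),f(375,302),f(408,462)]
w=ray_z('wrist',q,.102,o);print(np.round(w,4))
a=lambda v:np.degrees(np.arctan2(v[1],v[0]))
print('diam',np.linalg.norm(w[1]-w[2]),np.linalg.norm(w[3]-w[4]),'ctr',(w[1]+w[2])/2,(w[3]+w[4])/2)
print('tab',a(w[5]-w[0]),'edge',a(w[6]-w[7]))
s=ray_z('wrist',[f(302,167),f(490,213)],.057,o)
for k in s: print('mark',k,a(k-w[0]))
E
```

```text
[[0.5086 0.1746 0.102 ]
 [0.4709 0.1701 0.102 ]
 [0.5457 0.18   0.102 ]
 [0.5038 0.2112 0.102 ]
 [0.5133 0.1355 0.102 ]
 [0.4979 0.202  0.102 ]
 [0.5132 0.1989 0.102 ]
 [0.5278 0.1554 0.102 ]]
diam 0.07550921544076272 0.07626824476447286 ctr [0.50830499 0.17507951 0.102     ] [0.50852032 0.17334375 0.102     ]
tab 111.32099581579895 edge 108.64962510728935
mark [0.4893047  0.22170207 0.057     ] 112.2920057426285
mark [0.54392211 0.21550168 0.057     ] 49.24677700175359
```

Request:
{"method": "send_rows", "body": {
  "grip": [105,105,105,105,105],
  "offset": [
    [0,-2,41],
    [0,-4,82],
    [0,-6,123],
    [0,-8,164],
    [0,-10,205]
  ],
  "twist": [0,0,0,0,0]
}}

```text
clock: 2.97
position: [0.5263, 0.0271, 0.3295]
ee_rot: [0.465, 0.533, -0.464, 0.533]
ft_force: [0.9, 1.0, 0.1]
grip_width: 0.589
```

Request:
{"method": "send_rows", "body": {
  "grip": [105,105,105,105,105],
  "offset": [
    [5,-2,41],
    [12,-4,82],
    [20,-6,123],
    [25,-8,164],
    [30,-8,205]
  ],
  "twist": [0,0,0,0,0]
}}

```text
clock: 3.38
position: [0.5464, -0.1771, 0.2992]
ee_rot: [0.465, 0.533, -0.464, 0.533]
ft_force: [-0.4, 0.2, 0.4]
grip_width: 0.584
```

```bash
python3 - <<'E'
from h import *
to([.544,-.2885,.093],7.4)
o,p,d=shot('wrist','w2.png')
np.savez('w2.npz',p=p,d=d,pos=o['position'],rot=o['ee_rot'])
for x in viewer.spot_point('t_key','wrist')[:3]:
    print(x['position'],x['score'],ray_z('wrist',[x['position']],.04,o))
E
```

```text
clk 3.38 pos [ 0.5464 -0.1771  0.2992] yaw 7.89 tool x [ 0.001  0.001 -1.   ] F [-0.4  0.2  0.4] M [ 0.01 -0.04  0.01] w 49.7 q7 0.49
offset mm [206.1 -17.8 110.2] twist 0.5
[332.5, 250.0] 0.85 [[ 0.64058628 -0.28601303  0.04      ]]
[268.6, 247.3] 0.78 [[ 0.54564606 -0.29450608  0.04      ]]
[310.4, 300.5] 0.55 [[ 0.62284492 -0.3781147   0.04      ]]
```

View pics/w2.png

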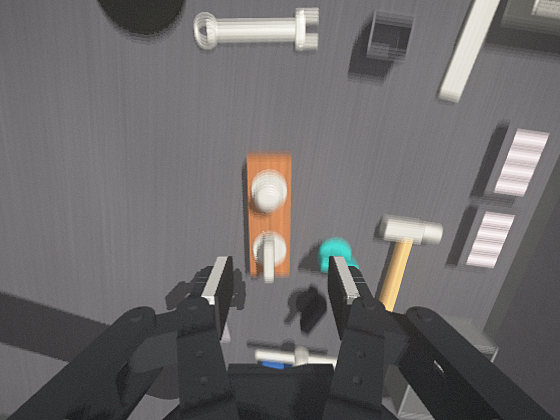

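Request:
{"method": "send_rows", "body": {
  "grip": [105,105,105,105,105],
  "offset": [
    [33,-4,22],
    [66,-8,44],
    [100,-11,65],
    [110,-12,72],
    [110,-12,72]
  ],
  "twist": [0,0,0.4,0.4,0.4]
}}

```text
clock: 3.9
position: [0.5427, -0.2496, 0.1865]
ee_rot: [0.466, 0.532, -0.468, 0.529]
ft_force: [-0.3, 0.2, 0.7]
grip_width: 0.59
```

```bash
python3 - <<'E'
from h import *
to([.544,-.2885,.093],7.4)
o,p,d=shot('wrist','w3.png')
np.savez('w3.npz',p=p,d=d,pos=o['position'],rot=o['ee_rot'])
for x in viewer.spot_point('t_key','wrist')[:3]:
    print(x['position'],x['score'],ray_z('wrist',[x['position']],.04,o))
cv2.imwrite('pics/w3z.png',cv2.resize(p[180:340,180:360],None,fx=3.7,fy=3.7,interpolation=cv2.INTER_CUBIC)[:600])
E
```

```text
clk 3.9 pos [ 0.5427 -0.2496  0.1865] yaw 7.27 tool x [-0.005  0.001 -1.   ] F [-0.3  0.2  0.7] M [-0.06  0.   -0.03] w 50.1 q7 0.67
offset mm [93.5 -3.1 38.9] twist -0.1
[280.0, 231.8] 0.97 [[ 0.54734897 -0.29144539  0.04      ]]
[371.8, 238.7] 0.86 [[ 0.64451147 -0.28694948  0.04      ]]
[336.4, 306.8] 0.77 [[ 0.62326434 -0.37598112  0.04      ]]
```

View pics/w3z.png

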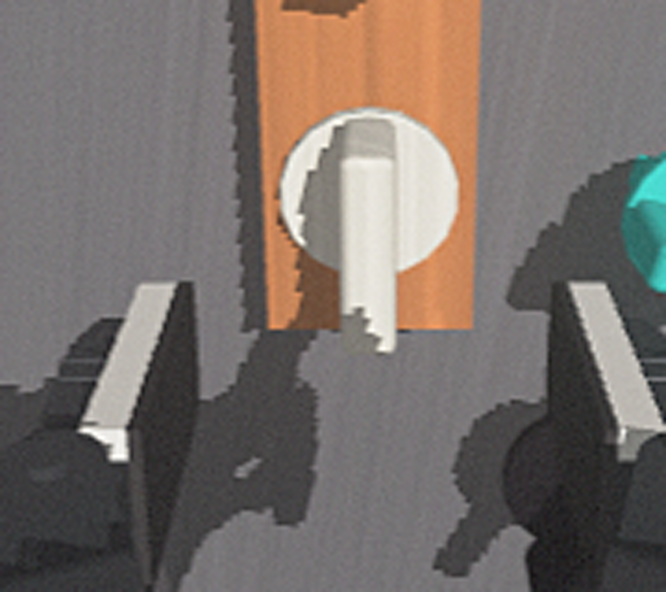

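```bash
python3 - <<'E'
from h import *
z=np.load('w3.npz');o=dict(position=z['pos'],ee_rot=z['rot'])
f=lambda x,y:(180+x/3.7-.4,180+y/3.7-.4)
w=ray_z('wrist',[f(368,157),f(369,352)],.086,o);print(w,w.mean(0),np.linalg.norm(w[0]-w[1]),np.degrees(np.arctan2(*(w[0]-w[1])[[1,0]])))
print(ray_z('wrist',[f(370,190)],.046,o))
w=ray_z('wrist',[f(268,325),f(473,327)],.04,o);print(w,w.mean(0))
d=z['d']
for q in [(368,250),(430,200),(300,500)]:
    u=np.round(f(*q)).astype(int);print(q,d[u[1],u[0]],world('wrist',[u.astype(float)],[d[u[1],u[0]]],o))
E
```

```text
[[ 0.54312204 -0.26255046  0.086     ]
 [ 0.54989175 -0.31472541  0.086     ]] [ 0.54650689 -0.28863794  0.086     ] 0.052612304358207136 97.39283962824962
[[ 0.5465289  -0.28797467  0.046     ]]
[[ 0.52224329 -0.33742392  0.04      ]
 [ 0.58254631 -0.33033282  0.04      ]] [ 0.5523948  -0.33387837  0.04      ]
(368, 250) 0.26774836 [[ 0.54598619 -0.28582401  0.08734387]]
(430, 200) 0.30820638 [[ 0.56368372 -0.28904719  0.04637472]]
(300, 500) 0.39658287 [[ 5.39311980e-01 -4.30517357e-01 -1.23739368e-04]]
```

Request:
{"method": "send_rows", "body": {
  "grip": [105,105,105,105,105],
  "offset": [
    [20,-1,22],
    [45,-1.5,39],
    [85,-1.5,39],
    [120,-1.5,39],
    [132,-1.5,39]
  ],
  "twist": [0,0,0,0,0]
}}

```text
clock: 4.42
position: [0.5476, -0.2857, 0.0545]
ee_rot: [0.466, 0.533, -0.466, 0.53]
ft_force: [-0.8, 1.1, -0.9]
grip_width: 0.585
```

```bash
python3 - <<'E'
from h import *
to([.546,-.2885,.054],7.4)
o,p,d=shot('wrist','w4.png')
to([.546,-.2885,.054],7.4)
E
```

```text
clk 4.42 pos [ 0.5476 -0.2857  0.0545] yaw 7.49 tool x [-0.003  0.003 -1.   ] F [-0.8  1.1 -0.9] M [-0.01  0.12 -0.  ] w 49.7 q7 0.81
offset mm [ 0.5 -2.   2.6] twist 0.1
clk 4.47 pos [ 0.5473 -0.2857  0.0543] yaw 7.49 tool x [-0.004  0.003 -1.   ] F [-0.7  0.2 -1.3] M [ 0.07  0.13 -0.  ] w 50.0 q7 0.81
offset mm [ 0.3 -1.6  2.6] twist 0.1
```

View pics/w4.png

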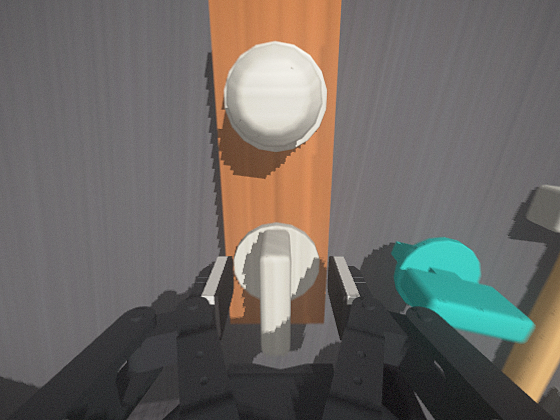

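Request:
{"method": "send_rows", "body": {
  "grip": [105,220,255,255,255],
  "offset": [
    [0,-1.5,2.5],
    [0,-1.5,2.5],
    [0,-1.5,2.5],
    [0,-1.5,2.5],
    [0,-1.5,2.5]
  ],
  "twist": [0,0,0,0,0],
  "newtons": 80
}}

```text
clock: 4.88
position: [0.5476, -0.2918, 0.0597]
ee_rot: [0.468, 0.53, -0.466, 0.532]
ft_force: [-3.7, 0.8, 10.5]
grip_width: 0.145
```

Request:
{"method": "send_rows", "body": {
  "grip": [255,255,255,255,255],
  "offset": [
    [0,0,0],
    [0,0,0],
    [-15,0,0],
    [-35,0,0],
    [-70,0,0]
  ],
  "twist": [0,0,0,0,0]
}}

```text
clock: 5.3
position: [0.5452, -0.2904, 0.1263]
ee_rot: [0.467, 0.532, -0.467, 0.53]
ft_force: [-0.4, 0.0, -1.6]
grip_width: 0.15
```

```bash
python3 - <<'E'
from h import *
to([.545,-.25,.27],7.4)
o,p,d=shot('wrist','w5.png')
E
```

```text
clk 5.3 pos [ 0.5452 -0.2904  0.1263] yaw 7.33 tool x [-0.004  0.002 -1.   ] F [-0.4  0.  -1.6] M [ 0.04 -0.03  0.05] w 12.8 q7 0.78
offset mm [-143.7    4.5  -40.3] twist -0.1
```

View pics/w5.png

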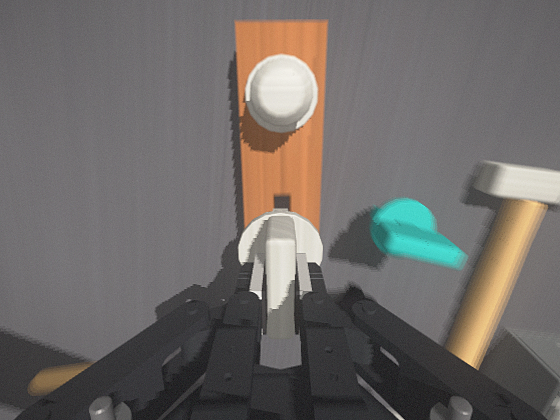

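```bash
python3 - <<'E'
from h import *
o,p,d=shot('wrist','w6.png')
np.savez('w6.npz',p=p,d=d,pos=o['position'],rot=o['ee_rot'])
to([.545,-.25,.27],7.4)
R=Rn.from_quat(o['ee_rot']).as_matrix()
for u in [(252,245),(248,255),(312,240),(310,250),(281,232),(281,250),(281,280),(300,225)]:
    w=world('wrist',[u],[d[u[1],u[0]]],o)[0]; print(u,round(float(d[u[1],u[0]]),4),'rel tool mm',np.round(R.T@(w-o['position'])*1000,1), w)
cv2.imwrite('pics/w6z.png',cv2.resize(p[180:380,210:360],None,fx=3,fy=3,interpolation=cv2.INTER_CUBIC))
E
```

```text
clk 5.4 pos [ 0.549  -0.2932  0.1335] yaw 7.3 tool x [ 0.008 -0.003 -1.   ] F [ 0.6 -0.7 -0.9] M [-0.07 -0.04 -0.01] w 12.7 q7 0.78
offset mm [-136.7    2.6  -42.8] twist -0.1
(252, 245) 0.1715 rel tool mm [ 12.5 -15.9  -7.8] [ 0.53189213 -0.28724059  0.12266468]
(248, 255) 0.1737 rel tool mm [ 12.7 -18.4  -1.3] [ 0.53019586 -0.29399209  0.12249895]
(312, 240) 0.1721 rel tool mm [ 14.   18.6 -10.1] [ 0.56575603 -0.28051623  0.12135125]
(310, 250) 0.1736 rel tool mm [13.5 17.6 -4. ] [ 0.56552028 -0.28669865  0.12190947]
(281, 232) 0.1343 rel tool mm [-19.3   0.7 -29.7] [ 0.54529977 -0.26333149  0.15446908]
(281, 250) 0.13 rel tool mm [-25.7   0.7 -24. ] [ 0.54595747 -0.26895831  0.16094022]
(281, 280) 0.1341 rel tool mm [-26.4   0.6  -9.4] [ 0.54778932 -0.28339513  0.16168112]
(300, 225) 0.1679 rel tool mm [ 12.9  11.4 -19.9] [ 0.55740253 -0.27172595  0.12242007]
```

View pics/w6z.png

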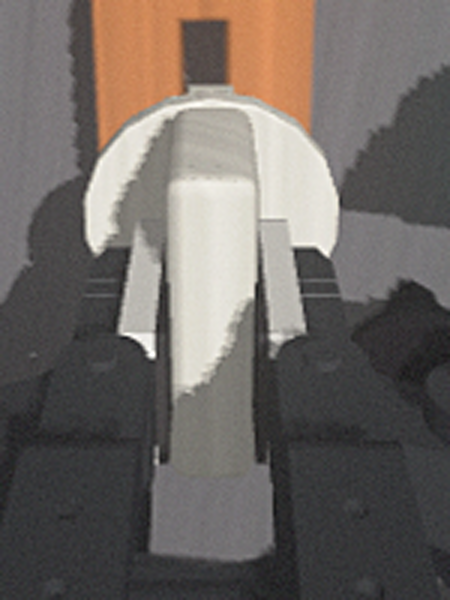

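Request:
{"method": "send_rows", "body": {
  "grip": [255,255,255,255,255],
  "offset": [
    [-35,0,0],
    [-65,0,-10],
    [-85,1,-40],
    [-90,3,-75],
    [-90,5,-115]
  ],
  "twist": [0,0,0,0,0]
}}

```text
clock: 5.82
position: [0.5372, -0.1775, 0.2199]
ee_rot: [0.469, 0.529, -0.467, 0.532]
ft_force: [1.2, 0.4, -1.8]
grip_width: 0.149
```

Request:
{"method": "send_rows", "body": {
  "grip": [255,255,255,255,255],
  "offset": [
    [0,2,-40],
    [0,4,-80],
    [0,6,-120],
    [0,8,-160],
    [0,10,-200]
  ],
  "twist": [-1,-3,-5,-7,-9]
}}

```text
clock: 6.23
position: [0.5207, 0.0248, 0.2181]
ee_rot: [0.424, 0.566, -0.423, 0.566]
ft_force: [1.4, -0.3, -2.2]
grip_width: 0.151
```

```bash
python3 - <<'E'
from h import *
to([.5078,.1738,.21],20)
E
```

```text
clk 6.23 pos [0.5207 0.0248 0.2181] yaw 16.41 tool x [ 0.002  0.001 -1.   ] F [ 1.4 -0.3 -2.2] M [-0.   -0.09 -0.01] w 12.8 q7 0.21
offset mm [   8.2   29.7 -146.6] twist -3.6
```

Request:
{"method": "send_rows", "body": {
  "grip": [255,255,255,255,255],
  "offset": [
    [0,8,-40],
    [0,16,-80],
    [3,24,-120],
    [5,30,-146],
    [5,30,-147]
  ],
  "twist": [-1,-2,-3,-3.6,-3.6]
}}

```text
clock: 6.65
position: [0.507, 0.1795, 0.2121]
ee_rot: [0.404, 0.581, -0.403, 0.58]
ft_force: [-0.3, 0.1, -1.7]
grip_width: 0.147
```

Request:
{"method": "send_rows", "body": {
  "grip": [255,255,255,255,255],
  "offset": [
    [0,0,0],
    [0,0,0],
    [0,0,0],
    [0,0,0],
    [0,0,0]
  ],
  "twist": [0,0,0,0,0]
}}

```text
clock: 7.07
position: [0.509, 0.1713, 0.2125]
ee_rot: [0.407, 0.579, -0.406, 0.579]
ft_force: [0.1, -1.0, -1.3]
grip_width: 0.153
```

```bash
python3 - <<'E'
from h import *
o,p,d=shot('wrist','w7.png')
np.savez('w7.npz',p=p,d=d,pos=o['position'],rot=o['ee_rot'])
to([.5078,.1738,.19],20)
o,p,d=shot('side','s7.png')
np.savez('s7.npz',p=p,d=d)
cv2.imwrite('pics/s7z.png',cv2.resize(p[70:230,160:320],None,fx=3.7,fy=3.7,interpolation=cv2.INTER_CUBIC))
o,p,d=shot('top','t7.png')
cv2.imwrite('pics/t7z.png',cv2.resize(p[180:310,120:270],None,fx=4,fy=4,interpolation=cv2.INTER_CUBIC))
E
```

```text
clk 7.12 pos [0.5089 0.1716 0.2125] yaw 19.83 tool x [ 0.  0. -1.] F [-0.4  0.4 -1.2] M [-0.01  0.04 -0.03] w 12.2 q7 -0.01
offset mm [22.5 -0.3 -2.4] twist -0.2
```

View pics/w7.png

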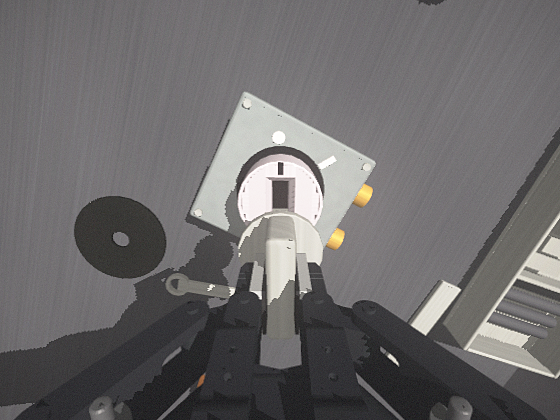

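View pics/s7z.png

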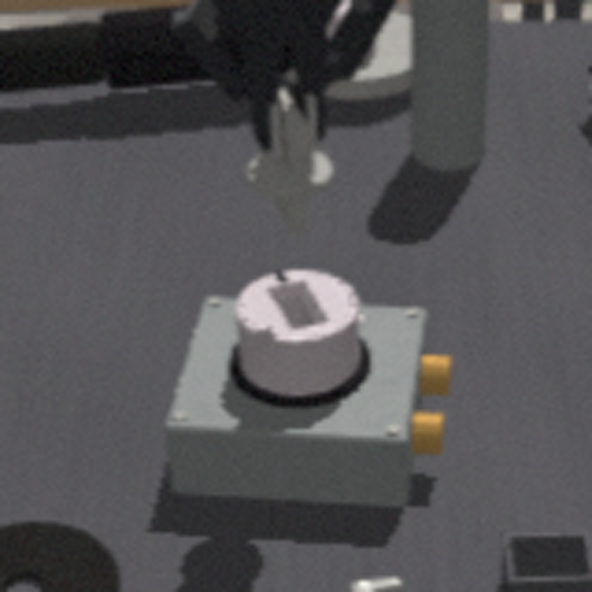

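View pics/t7z.png

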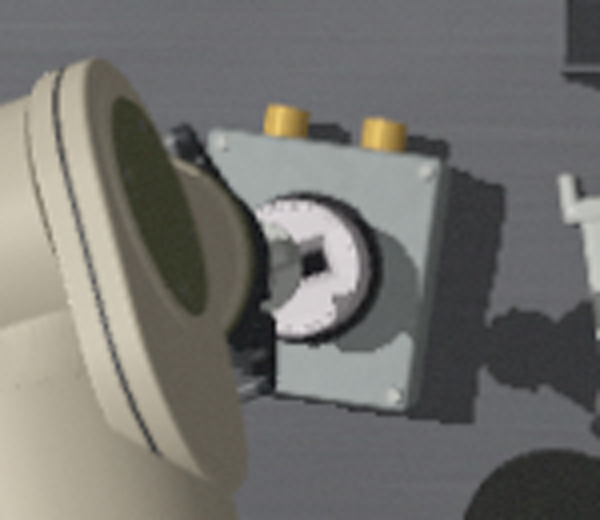

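```bash
python3 - <<'E'
import cv2
p=cv2.imread('pics/w7.png')
cv2.imwrite('pics/w7z.png',cv2.resize(p[120:270,205:355],None,fx=4,fy=4,interpolation=cv2.INTER_CUBIC))
E
```

```text
(no output)
```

View pics/w7z.png

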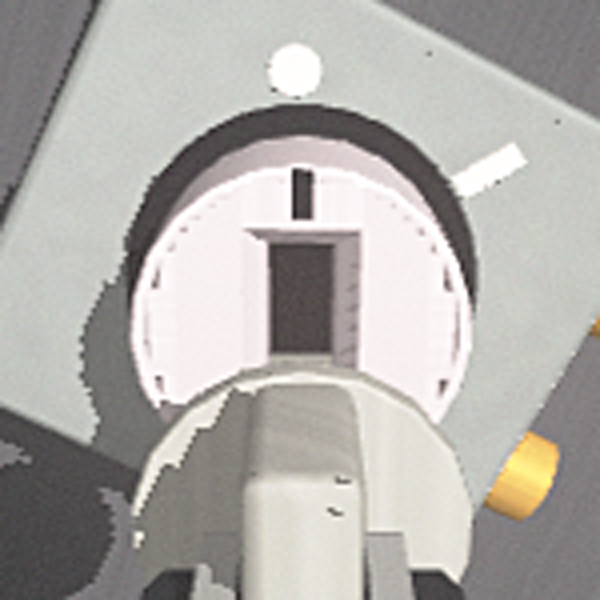

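```bash
python3 - <<'E'
from h import *
from scipy.optimize import least_squares
z=np.load('w7.npz');o=dict(position=z['pos'],ee_rot=z['rot'])
R=Rn.from_quat(o['ee_rot']).as_matrix()
f=lambda x,y:(205+x/4-.4,120+y/4-.4)
pts=[f(131,320),f(470,315),f(300,164),f(200,203),f(400,197),f(147,262),f(458,262),f(145,380),f(455,385)]
w=ray_z('wrist',pts,.102,o)
r=least_squares(lambda c:np.hypot(w[:,0]-c[0],w[:,1]-c[1])-.038,[.51,.17]);c=np.r_[r.x,.102]
print('barrel c',c,'resid mm',np.round(r.fun*1000,1),'rel tool',R.T@(c-o['position'])*1000)
t=ray_z('wrist',[f(303,195),f(263,238),f(362,232)],.102,o)
print('tab ang',np.degrees(np.arctan2(*(t[0]-c)[[1,0]])),t, 'flare end mid rel', R.T@((t[1]+t[2])/2-o['position'])*1000)
K=[]
for q in [(305,480)]:
    print('bar near end mid rel', R.T@(ray_z('wrist',[f(*q)],o['position'][2]+.0265,o)[0]-o['position'])*1000)
# flange outline fit, top at x=13
pts=[f(133,500),f(472,505),f(305,371),f(180,425),f(425,420)]
w=ray_z('wrist',pts,o['position'][2]-.0133,o);rel=(w-o['position'])@R*1000
r=least_squares(lambda c:np.hypot(rel[:,1]-c[0],rel[:,2]-c[1])-25,[0,0]);print('flange c rel y,z',r.x,r.fun)
E
```

```text
barrel c [0.50900758 0.17193526 0.102     ] resid mm [-0.  -0.4  0.4 -0.9 -0.3 -0.3  0.1 -1.2 -1.5] rel tool [110.52125008   0.19648809  -0.52318673]
tab ang 109.19869863665262 [[0.49858021 0.20188079 0.102     ]
 [0.49360735 0.19009244 0.102     ]
 [0.51332056 0.19857079 0.102     ]] flare end mid rel [110.52484805   2.57280052 -23.47272795]
bar near end mid rel [-26.49637603   0.67645208 -29.2113812 ]
flange c rel y,z [ 0.46061022 -1.80405155] [ 0.11738813 -0.18085193  0.41574067 -0.4884359  -0.08410655]
```

Request:
{"method": "send_rows", "body": {
  "grip": [255,255,255,255,255],
  "offset": [
    [15,0,1.5],
    [35,0,1.5],
    [50,0,1.5],
    [58,0,1.5],
    [66,0,1.5]
  ],
  "twist": [0,0,0,0,0]
}}

```text
clock: 7.63
position: [0.5091, 0.1709, 0.1458]
ee_rot: [0.406, 0.579, -0.406, 0.579]
ft_force: [0.4, 0.2, -1.6]
grip_width: 0.147
```

```bash
python3 - <<'E'
from h import *
to([.509,.172,.1213],19.5)
E
```

```text
clk 7.63 pos [0.5091 0.1709 0.1458] yaw 19.91 tool x [-0. -0. -1.] F [ 0.4  0.2 -1.6] M [-0.02 -0.07 -0.03] w 12.5 q7 0.02
offset mm [24.5  0.3 -1.1] twist 0.4
```

Tip is 10 mm into the mouth with no contact force. Continue down.

Request:
{"method": "send_rows", "body": {
  "grip": [255,255,255,255,255],
  "offset": [
    [6,0,0],
    [12,0,0],
    [18,0,0],
    [23,0,0],
    [26,0,0]
  ],
  "twist": [0,0,0,0,0]
}}

```text
clock: 8.05
position: [0.5094, 0.1711, 0.1214]
ee_rot: [0.406, 0.579, -0.406, 0.579]
ft_force: [-18.8, -6.0, 42.3]
grip_width: 0.152
```

```bash
python3 - <<'E'
from h import *
to([.509,.172,.1213],19.5)
o,p,d=shot('wrist','w8.png')
o,p,d=shot('side','s8.png')
cv2.imwrite('pics/s8z.png',cv2.resize(p[90:230,170:310],None,fx=4,fy=4,interpolation=cv2.INTER_CUBIC))
to([.509,.172,.1213],19.5)
E
```

```text
clk 8.05 pos [0.5094 0.1711 0.1214] yaw 19.92 tool x [ 0.     0.001 -1.   ] F [-18.8  -6.   42.3] M [-1.32  3.83  0.08] w 12.9 q7 0.03
offset mm [ 0.1 -0.1 -1. ] twist 0.4
clk 8.15 pos [0.5094 0.1711 0.1216] yaw 19.92 tool x [ 0.     0.001 -1.   ] F [-6.3 -2.6 12.9] M [-0.52  1.45  0.  ] w 12.5 q7 0.03
offset mm [ 0.3 -0.  -0.9] twist 0.4
```

View pics/w8.png

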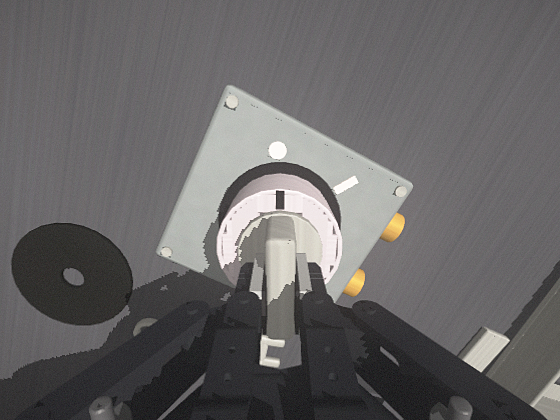

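View pics/s8z.png

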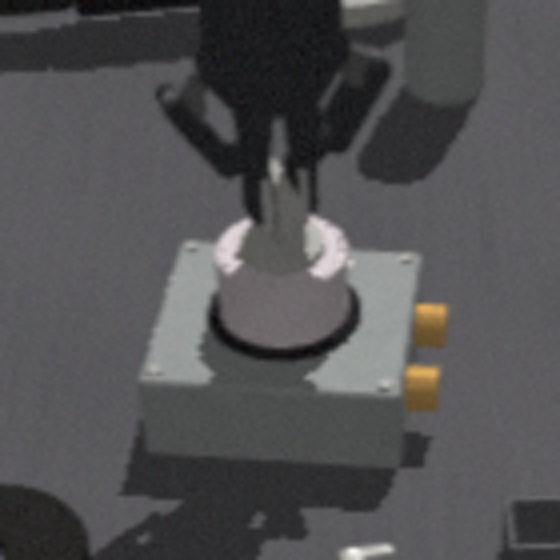

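```bash
python3 - <<'E'
from h import *
o,p,d=shot('wrist','w9.png')
for u in [(252,232),(250,240),(310,235),(306,228),(230,225),(335,220),(228,240),(281,245),(281,260)]:
    print(u,np.round(world('wrist',[u],[d[u[1],u[0]]],o)[0],4))
to([.509,.172,.1213],19.5)
E
```

```text
(252, 232) [0.4894 0.1804 0.1084]
(250, 240) [0.4899 0.1756 0.1092]
(310, 235) [0.5211 0.1898 0.1083]
(306, 228) [0.5177 0.1924 0.1067]
(230, 225) [0.4763 0.1775 0.1024]
(335, 220) [0.5331 0.2009 0.1012]
(228, 240) [0.478  0.1683 0.103 ]
(281, 245) [0.5009 0.1967 0.1487]
(281, 260) [0.5033 0.1901 0.1489]
clk 8.2 pos [0.5094 0.1711 0.1216] yaw 19.92 tool x [ 0.     0.001 -1.   ] F [-5.6 -2.4 12.8] M [-0.51  1.4   0.02] w 12.6 q7 0.03
offset mm [ 0.3 -0.  -0.9] twist 0.4
```

Flange top is 6 mm above the barrel top: the key is home. Turn clockwise.

Request:
{"method": "send_rows", "body": {
  "grip": [255,255,255,255,255],
  "offset": [
    [0,0,0.5],
    [0,0,0.5],
    [0,0,0.5],
    [0,0,0.5],
    [0,0,0.5]
  ],
  "twist": [5,11,17,23,29]
}}

```text
clock: 8.62
position: [0.5098, 0.1707, 0.1216]
ee_rot: [0.54, 0.458, -0.539, 0.457]
ft_force: [-4.8, -2.2, 11.9]
grip_width: 0.145
```

```bash
python3 - <<'E'
from h import *
to([.509,.172,.1213],-52)
E
```

```text
clk 8.62 pos [0.5098 0.1707 0.1216] yaw -9.37 tool x [ 0.001  0.001 -1.   ] F [-4.8 -2.2 11.9] M [-0.62  1.18  0.15] w 12.3 q7 -0.46
offset mm [ 0.3 -1.  -1.2] twist 42.6
```

Request:
{"method": "send_rows", "body": {
  "grip": [255,255,255,255,255],
  "offset": [
    [0,0,0],
    [0,0,0],
    [0,0,0],
    [0,0,0],
    [0,0,0]
  ],
  "twist": [6,12,18,24,30]
}}

```text
clock: 9.03
position: [0.5092, 0.1705, 0.1216]
ee_rot: [-0.639, -0.303, 0.639, -0.302]
ft_force: [-9.5, -3.0, 16.3]
grip_width: 0.144
```

```bash
python3 - <<'E'
from h import *
to([.509,.172,.1213],-52)
o,p,d=shot('wrist','w10.png')
E
```

```text
clk 9.03 pos [0.5092 0.1705 0.1216] yaw -39.37 tool x [-0.001  0.001 -1.   ] F [-9.5 -3.  16.3] M [-0.82  2.16  0.16] w 12.3 q7 -0.97
offset mm [ 0.3 -1.1 -1.1] twist 12.6
```

View pics/w10.png

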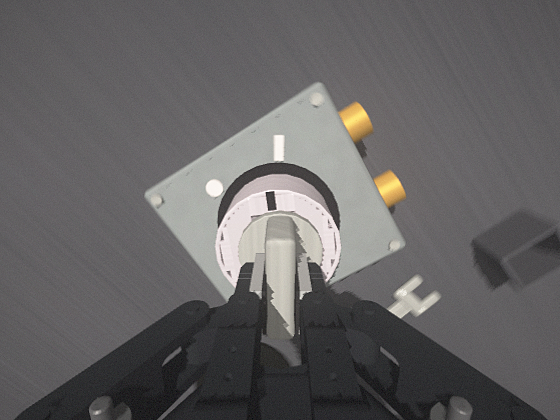

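Request:
{"method": "send_rows", "body": {
  "grip": [255,255,255,255,255],
  "offset": [
    [0,0,0],
    [0,0,0],
    [0,0,0],
    [0,0,0],
    [0,0,0]
  ],
  "twist": [3,6,9,11,13]
}}

```text
clock: 9.5
position: [0.5085, 0.1719, 0.1217]
ee_rot: [-0.668, -0.231, 0.669, -0.229]
ft_force: [-12.1, 1.7, 17.1]
grip_width: 0.149
```

```bash
python3 - <<'E'
from h import *
to([.509,.172,.1213],-52)
E
```

```text
clk 9.5 pos [0.5085 0.1719 0.1217] yaw -52.1 tool x [-0.002  0.002 -1.   ] F [-12.1   1.7  17.1] M [0.09 2.72 0.61] w 12.7 q7 -1.18
offset mm [ 0.4  0.2 -0.4] twist -0.1
```

Request:
{"method": "send_rows", "body": {
  "grip": [255,255,255,255,255],
  "offset": [
    [0,0,0],
    [0,0,0],
    [0,0,0],
    [0,0,0],
    [0,0,0]
  ],
  "twist": [1,2,3,4,4]
}}

```text
clock: 9.92
position: [0.5085, 0.172, 0.1217]
ee_rot: [-0.676, -0.208, 0.676, -0.207]
ft_force: [-11.4, 0.3, 17.8]
grip_width: 0.148
```

```bash
python3 - <<'E'
from h import *
to([.509,.172,.1213],-52)
o,p,d=shot('wrist','w11.png')
np.savez('w11.npz',p=p,d=d,pos=o['position'],rot=o['ee_rot'])
cv2.imwrite('pics/w11z.png',cv2.resize(p[120:290,190:370],None,fx=3.5,fy=3.5,interpolation=cv2.INTER_CUBIC))
E
```

```text
clk 9.92 pos [0.5085 0.172  0.1217] yaw -55.89 tool x [-0.002  0.001 -1.   ] F [-11.4   0.3  17.8] M [-0.23  2.7   1.81] w 12.6 q7 -1.25
offset mm [ 0.4  0.3 -0.4] twist -3.9
```

View pics/w11z.png

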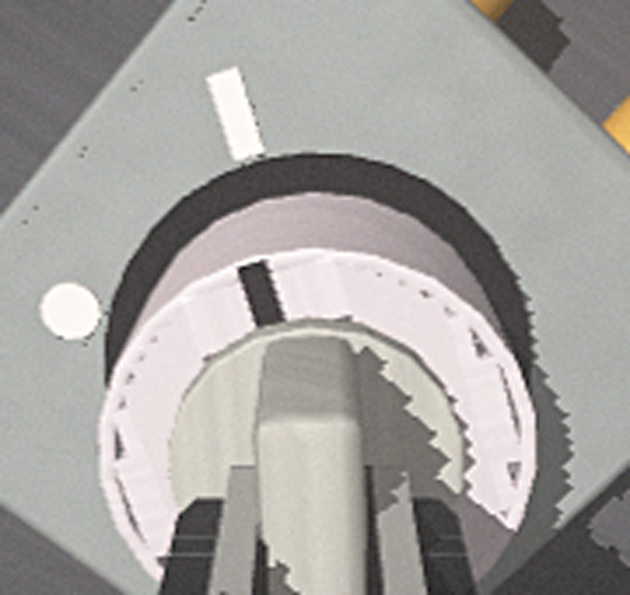

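Request:
{"method": "send_rows", "body": {
  "grip": [255,255,255,200,130],
  "offset": [
    [0,0,0],
    [0,0,0],
    [0,0,0],
    [0,0,0],
    [0,0,0]
  ],
  "twist": [-2,-4,-4,-4,-4]
}}

```text
clock: 10.38
position: [0.5097, 0.1708, 0.1207]
ee_rot: [0.669, 0.23, -0.668, 0.23]
ft_force: [0.1, 0.4, -0.4]
grip_width: 0.348
```

Request:
{"method": "send_rows", "body": {
  "grip": [105,105,105,105,105],
  "offset": [
    [0,0,0],
    [0,0,0],
    [-10,0,0],
    [-30,0,0],
    [-60,0,0]
  ],
  "twist": [0,0,0,0,0]
}}

```text
clock: 10.8
position: [0.5082, 0.1699, 0.1797]
ee_rot: [-0.667, -0.229, 0.67, -0.23]
ft_force: [0.7, 1.1, 0.0]
grip_width: 0.592
```

```bash
python3 - <<'E'
from h import *
to([.509,.172,.1213],-52)
E
```

```text
clk 10.8 pos [0.5082 0.1699 0.1797] yaw -52.09 tool x [-0.003 -0.002 -1.   ] F [0.7 1.1 0. ] M [ 0.06 -0.07 -0.01] w 50.3 q7 -1.22
offset mm [58.4 -1.1 -2.2] twist -0.1
```

Up and back (−z tool), to view the result.

Request:
{"method": "send_rows", "body": {
  "grip": [105,105,105,105,105],
  "offset": [
    [-35,0,0],
    [-70,0,0],
    [-100,0,0],
    [-110,0,-15],
    [-110,0,-40]
  ],
  "twist": [0,0,0,0,0]
}}

```text
clock: 11.22
position: [0.5422, 0.1944, 0.2956]
ee_rot: [0.671, 0.23, -0.667, 0.228]
ft_force: [-0.1, 0.3, -0.0]
grip_width: 0.588
```

Request:
{"method": "send_rows", "body": {
  "grip": [105,105,105,105,105],
  "offset": [
    [0,0,0],
    [0,0,0],
    [0,0,0],
    [0,0,0],
    [0,0,0]
  ],
  "twist": [0,0,0,0,0]
}}

```text
clock: 11.63
position: [0.5406, 0.1946, 0.2906]
ee_rot: [0.669, 0.23, -0.669, 0.229]
ft_force: [-0.1, 0.4, -0.5]
grip_width: 0.589
```

```bash
python3 - <<'E'
from h import *
to([.509,.172,.1213],-52)
o,p,d=shot('wrist','w12.png')
np.savez('w12.npz',p=p,d=d,pos=o['position'],rot=o['ee_rot'])
cv2.imwrite('pics/w12z.png',cv2.resize(p[110:290,190:370],None,fx=3.3,fy=3.3,interpolation=cv2.INTER_CUBIC))
o,p,d=shot('side','s12.png')
E
```

```text
clk 11.63 pos [0.5406 0.1946 0.2906] yaw -52.12 tool x [ 0.  0. -1.] F [-0.1  0.4 -0.5] M [ 0.04 -0.04  0.02] w 50.1 q7 -1.23
offset mm [169.3  -1.6  38.9] twist -0.1
```

View pics/w12z.png

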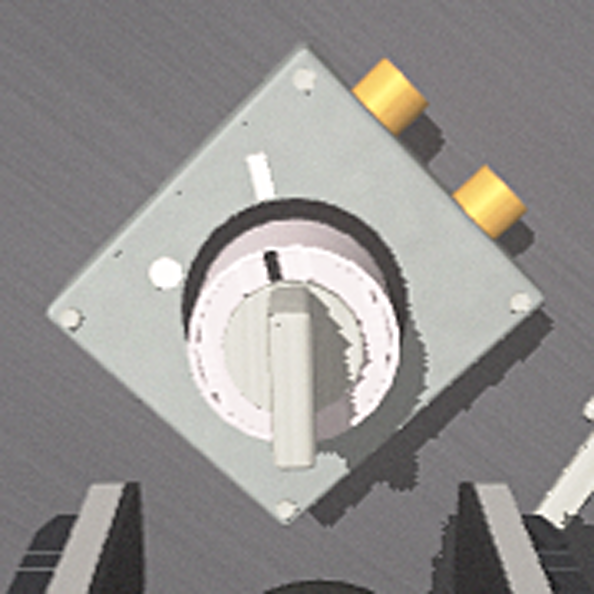

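View pics/s12.png

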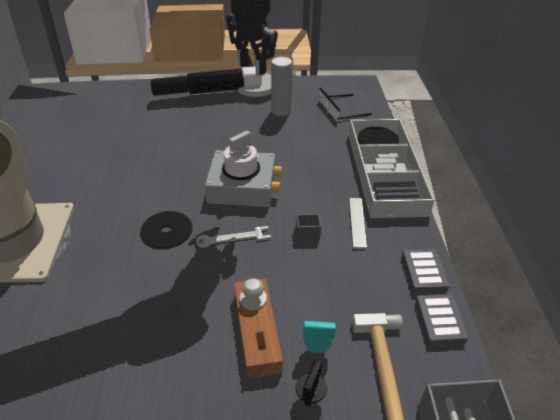

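```bash
python3 - <<'E'
from h import *
z=np.load('w12.npz');o=dict(position=z['pos'],ee_rot=z['rot']);d=z['d']
f=lambda x,y:(190+x/3.3-.4,110+y/3.3-.4)
c=ray_z('wrist',[f(295,343),f(272,265)],.102,o);m=ray_z('wrist',[f(166,273),f(260,175)],.057,o)
a=lambda v:np.degrees(np.arctan2(v[1],v[0]))
print(c[0],'tab',a(c[1]-c[0]),'stud',a(m[0]-c[0]),'bar',a(m[1]-c[0]))
for q in [(245,340),(340,320),(300,390),(215,340)]:
    u=np.round(f(*q)).astype(int);print(np.round(world('wrist',[u],[d[u[1],u[0]]],o)[0],4))
E
```

```text
[0.51055608 0.17313312 0.102     ] tab 53.22389457108483 stud 113.41022399681803 bar 52.29588729852994
[0.5025 0.1887 0.1089]
[0.5283 0.1665 0.1073]
[0.5126 0.172  0.1482]
[0.4938 0.1959 0.1021]
```

Tab is at 53.2° with the bar mark at 52.3° and the stud at 113.4°, so the barrel has turned about 60°, to its stop. The key is still home.

```bash
python3 -c "
from h import *
print(manip.hand_in())"
```

```text
the job is handed in; nothing more can be done
None
```

The bench isolator is switched on: the T-handled key is pushed home in the barrel and turned clockwise to its stop. I handed the job in at about 11.8 s, with no verdict reported.

- **Insertion:** I took the key from the block and lowered it into the slot until the flange met the barrel top. The push peaked at about 42 N along the tool at the wrist and showed as 13 N on the next reading. The flange top measured about 6 mm above the barrel, which is its thickness, so the key was home before I turned it.
- **Turn:** I turned it clockwise until the moment climbed to 1.8 N m, which is the stop. I then eased back 4°, opened the fingers and raised the arm clear.
- **Last checks:** The black tab is at 53°, the white bar at 52° and the off stud at 113°. The flange still sits on the barrel top, the round-knobbed key is in the block, and the wrist force is near zero.
- **Disagreement:** The camera estimates of the barrel centre differed by up to about 5 mm, except one network reading from the top camera, about 10 mm off, which I set aside. I corrected from a wrist picture taken with the key held over the barrel, and the key went in without catching.

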